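# Hold the blow-off gate half open on a crate of engine parts

### The arm

A 6-joint arm with a two-finger parallel gripper is mounted at the origin on the work surface. World frame = base frame: x ahead of the robot, y to its left, z up, the work surface at z = 0. Lengths are in m, angles in rad, forces in N, time in s.
With the tool pointing down it reaches from about 0.425 to 1.125 m from the base axis. Payload 14.9 kg.
Tool frame: the origin (TCP) lies on the mounting face of the last link; the fingertips stand 191 mm ahead of it and the grasp point (between the pads) lies 172 mm ahead of it; z points along the fingers, y is the direction in which the jaws open and shut (so a half turn about z gives the same grasp; the last joint's range is limited). The gripper opens to 91 mm and grips with 3 to 60 N. Pads are 32 mm wide; open, the fingers measure 118 mm over their backs; the gripper's body (76 mm by 178 mm) begins 60 mm behind the grasp point.
Start: joints at [-1.207, 0.379, 1.734, -0, 1.028, -0.033], TCP at [0.271, -0.646, 0.405] pointing down, gripper open.
Joint ranges: [-2.77, 2.77], [-0.74, 2.19], [0, 2.66], [-1.06, 4.2], [0.31, 2.87], [-3.08, 3.08]. Speed limits (rad/s): [1.89, 1.89, 2.39, 3.14, 3.14, 3.14].

### API

Orientations are given as a unit quaternion [x, y, z, w].
In Python, from cell import env, eyes, job gives the robot as it stands.
- The arm moves only by the tool play_rows, never from a script. Its argument "commands" is a list of rows, each a list of 7 numbers: the shift along the tool's x, y, z in mm, then the turn, a rotation vector about the tool's x, y, z in degrees, then the opening, from 0 (shut) to 1 (fully open). A call has 1 to 5 rows; each row shifts and turns the pose as measured when the row begins, along the tool's axes as they then stand; what a row does not reach is not made up. A row lasts 1/10 s, in which the tool goes at most 50 mm and 8.59 degrees, less where a joint would pass 70% of its speed; a pose out of reach is approached as far as the arm can. A call with a gripper value outside its range is refused whole. The fingers move at their own pace and stop on an object; the grip force is fixed at half the most. Time passes only in rows, so rows that do not move let the fingers close. It gives the time, the measured TCP pose, the force and the opening at its end, in the units of the state.
- env.observe(): the state, without advancing time (a new reading comes with each control period).
- eyes.get_image(name): name is "scene" or "top" or "wrist"; returns a dict with "image" (400x640x3 uint8, red, green, blue), "z_map" (400x640 float32, m along the optical axis (not along the pixel's ray), 0 where there is no reading), "fx", "fy", "cx", "cy" (pixels), "rvec" (rotation vector, rad) and "tvec" (3), from world to camera coordinates, as OpenCV has them. Camera axes: x right, y down, z forward; pixel columns grow to the right and rows downward; lengths in m; the calibration is good to about 2 mm. A picture is of the moment at which its call begins.
- job.hand_in(): hands the job in, once; it reports no verdict.
Trained networks look in the newest picture that a camera, given by its name, has taken for a name from the list of things; names that differ only in an ending like _2 or _b are one class to them, and where a whole thing is asked for, a point or a joint stands for the part that bears it (a point fixed in the world has none). Each returns a list of dicts, best first, with "score" (0 to 1); they miss things now and then, are a little off and sometimes report something else, mostly with a low value. They report only what shows in the picture. A call takes as long as a camera call. They do not tell look-alikes from the thing itself.
- eyes.recognise(camera, target): "box" ([left, top, right, bottom] in pixels, round what is visible of it).
- eyes.mark_of(camera, target): "position" ([column, row] in pixels: a listed point, or the origin of a listed thing).
The state is a dict: "time": time; "joint_positions": joint angles; "qd": joint speeds; "effort": joint torques, N m; "position": TCP position; "tcp_rot": TCP orientation; "force": force on the tool from outside, world axes, zero at the start; "wrist_torque": the same for the moment, N m; "grip_width": opening from 0.0 (shut) to 1.0 (fully open).
Only numpy, scipy, OpenCV 4.12 (cv2) and the standard library are available. Lean on these libraries where they do the work, as an engineer would, in place of code of your own. Each camera call takes 0.05 s, during which the arm holds its last target. There are 200 camera calls.

### The job

Push the red crate of engine parts along the rollers, without lifting or tipping it, until it sits fully home in the bay against the blue air box. Then slide the sprung air shutter on top of the box by its orange handle to half of its travel, where the handle stands at the green mark, and finish while the gripper is still holding it steady there, because the spring shuts it as soon as it is let go. Leave everything else on the bench where it is.

Things in the scene. Friction and masses are not known exactly. Their poses are not given: they have to be found in the camera images.
- crate_center (a point): Centre (half-way up) of the red open crate, 120 (x) x 160 (y) x 75 mm tall, walls 4 mm, engine parts fixed inside, 0.5 to 0.95 kg. It stands on the rollers, its long side along the lane; push its flat rear wall, 80 mm from this point on its -y side. Its underside is 37.5 mm below this point.
- bay_home (a point): Fixed point of the station: where the crate's centre is when the crate is fully home, its +y wall against the blue air box. Axes as station. The roller tops are 37.5 mm below this point; the box begins 80 mm beyond it in +y.
- station: Fixed station, in another place and yaw each time. Origin on the bench under the lane's middle, 80 mm before bay_home. +y runs along the lane into the bay, x across it (-x is nearer the robot). 12 free rollers from y -276 to +148 mm, tops 60 mm above the bench; grey side rails at x +-65 mm (tops at 78 mm), yellow cheeks in the bay from y +5 mm (tops at 110 mm). Open above and at the -y end.
- box_top (a point): Fixed point of the station: middle of the top of the blue air box, 125 mm above the bench. The box spans 205 mm in the station's x and 175 mm in y. On it lie the shutter, two guide rails (10 mm high) along x and, on the far side from the bay, a spring barrel (17 mm high, 72 mm in +y from the handle); above these all is free.
- shutter (a joint): Travel of the sprung steel shutter plate on top of the blue box, in m: 0 shut (its rest position), 0.070 fully open, 0.035 half. It opens along the station's -x (towards the robot's side). The spring pushes it shut with about 2.5 N at 0, 10 N at half and 18 N fully open; it returns by itself when let go.
- shutter_handle (a point): Grasp point on the shutter's upright orange handle bar; it moves with the shutter. Bar 14 mm thick along the station's x, 60 mm wide along y, its top 172 mm and the plate under it 130 mm above the bench. This point is in the bar's middle in x and y, 16 mm below its top. The bar can be pinched from above across its 14 mm.
- half_mark (a point): Fixed point of the station: where the handle's grasp point is at half travel. A green line on the box top and guide rail beside the handle (on the bay's side) has the same station x as this point; white lines 35 mm either side of it mark shut and fully open.
- oil_can: Bystander, to be left alone: yellow round oil can, 64 mm diameter, 130 mm tall. Origin at the centre of its underside.
- bolt_jar: Bystander, to be left alone: glass jar with a steel cap, 56 mm diameter, 75 mm tall. Origin at the centre of its underside.
- wrench: Bystander, to be left alone: steel wrench lying flat, 160 mm long. Origin at the centre of its underside.
- screwdriver: Bystander, to be left alone: screwdriver lying flat, 170 mm long. Origin at the centre of its underside.
- mug: Bystander, to be left alone: blue mug, 80 mm diameter, 90 mm tall. Origin at the centre of its underside.
- sprayer: Bystander, to be left alone: white bottle with red cap, 76 mm diameter, 170 mm tall. Origin at the centre of its underside.
- carton: Bystander, to be left alone: closed cardboard carton 100 x 140 x 70 mm. Origin at the centre of its underside.
There are look-alikes about, which are no part of the job. There is more than one size of the part that bears crate_center; the job needs the smaller.

How it is judged:
By the outcome, as a careful person would: the job done as asked, in the order asked, and still so for the second after the job is handed in, while the arm keeps its last pose, push and grip.
It also fails if it takes over 54 s, if anything falls off the work surface, if the arm or the gripper's body presses on something with over 40 N, if the wrist force passes 120 N, or if a joint passes its speed limit or range.

## Working session

There is one attempt and no reset: what is moved stays moved. The work goes in short steps, Python scripts to look and compute and a tool call to move; the robot and the scene stay as the last step left them, time stands still between calls to the robot, and variables do not carry over. Pictures are saved under pics/ and viewed, about 8 in all and at most 12, crops included, and the job is handed in when it is done.

Besides the shell and the picture viewer there is one more tool, called in YAML: its name, and indented under it one key for each argument. play_rows: Moves the arm, as the interface text tells. Its arguments: {"type":"object","properties":{"commands":{"type":"array","items":{"type":"array","items":{"type":"number"}}}},"required":["commands"]}

```bash
mkdir -p pics
cat > h.py <<'E'
import numpy as np,cv2
from scipy.spatial.transform import Rotation as R
from cell import env,eyes,job
def world(im,u,v,z=None,win=1):
    u=np.asarray(u,float);v=np.asarray(v,float)
    d=im["z_map"][np.round(v).astype(int),np.round(u).astype(int)]
    Rm=cv2.Rodrigues(np.array(im["rvec"],float))[0];t=np.array(im["tvec"],float).ravel()
    ray=np.stack([(u-im["cx"])/im["fx"],(v-im["cy"])/im["fy"],np.ones_like(u)],-1)
    c=-Rm.T@t; rw=ray@Rm
    if z is None: return c+rw*d[...,None]
    return c+rw*((z-c[2])/rw[...,2])[...,None]
def proj(im,p):
    return cv2.projectPoints(np.array(p,float).reshape(-1,3),np.array(im["rvec"],float),np.array(im["tvec"],float),np.array([[im["fx"],0,im["cx"]],[0,im["fy"],im["cy"]],[0,0,1]],float),None)[0].reshape(-1,2)
def save(im,n,crop=None,s=1):
    a=im["image"][:,:,::-1]
    if crop: a=a[crop[1]:crop[3],crop[0]:crop[2]]
    cv2.imwrite("pics/"+n,cv2.resize(a,None,fx=s,fy=s,interpolation=cv2.INTER_CUBIC))
E
python3 - <<'E'
from h import *
np.set_printoptions(precision=3,suppress=True)
for c in ["top","scene"]:
    im=eyes.get_image(c); save(im,c+"0.png")
    for t in ["crate_center","bay_home","station","box_top","shutter_handle","half_mark"]:
        for r in eyes.mark_of(c,t)[:3]:
            u,v=r["position"]; print(c,t,round(r["score"],2),np.round([u,v]),world(im,u,v))
    for r in eyes.recognise(c,"crate_center")[:4]: print(c,"box",r)
E
```

```text
top crate_center 0.93 [366. 186.] [ 0.526 -0.114  0.062]
top bay_home 0.58 [304. 183.] [0.531 0.087 0.064]
top station 0.67 [327. 189.] [0.513 0.012 0.048]
top box_top 0.65 [253. 183.] [0.518 0.246 0.129]
top shutter_handle 0.59 [254. 168.] [0.562 0.239 0.157]
top shutter_handle 0.23 [321. 141.] [0.668 0.035 0.077]
top half_mark 0.78 [252. 176.] [0.539 0.251 0.13 ]
top box {'box': [341.2, 168.2, 391.8, 206.4], 'score': 0.61}
top box {'box': [401.3, 256.5, 430.1, 272.3], 'score': 0.49}
scene crate_center 0.75 [292. 203.] [ 0.498 -0.119  0.06 ]
scene crate_center 0.75 [293. 130.] [ 0.138 -0.341  0.007]
scene bay_home 0.68 [335. 223.] [0.49  0.072 0.054]
scene station 0.86 [316. 224.] [0.533 0.011 0.06 ]
scene station 0.71 [370. 248.] [0.572 0.257 0.163]
scene box_top 0.83 [372. 243.] [0.532 0.249 0.129]
scene shutter_handle 0.66 [370. 250.] [0.574 0.257 0.157]
scene half_mark 0.58 [372. 241.] [0.528 0.245 0.133]
scene box {'box': [267.1, 185.1, 317.9, 231.4], 'score': 0.67}
scene box {'box': [270.0, 103.3, 322.6, 159.8], 'score': 0.65}
scene box {'box': [195.3, 180.4, 217.8, 208.7], 'score': 0.24}
```

```bash
python3 -c "
import cv2,numpy as np
a=cv2.imread('pics/top0.png');b=cv2.imread('pics/scene0.png')
cv2.imwrite('pics/both.png',cv2.resize(np.vstack([a,b]),(480,600))); print(a.shape)"
```

```text
(400, 640, 3)
```

View pics/top0.png

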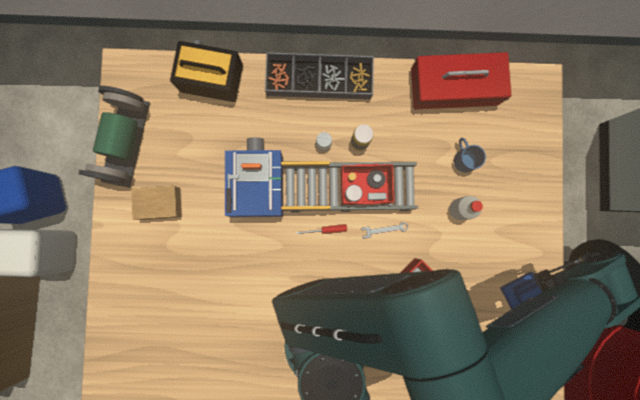

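View pics/scene0.png

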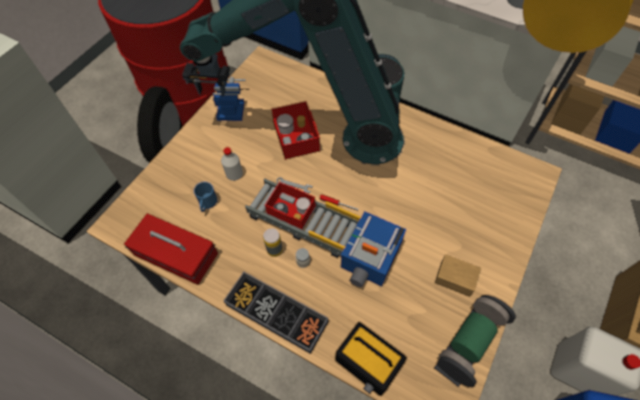

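The scene view shows the small crate on the rollers (292,203; top view 366,186) and the handle (370,248; top 251,167). Look-alikes for the crate are the larger red crate on the bench (scene 295,130; top 415,268) and the red toolbox (scene 170,247; top 460,78). The handle could be confused with the small jar/cap things near top (323,141). I choose the crate on the rollers and fit the station pose next.

Run:
```python
from h import *
np.set_printoptions(precision=4,suppress=True)
s=env.observe(); print(s["position"],R.from_quat(s["tcp_rot"]).as_matrix(),s["force"],s["grip_width"])
im=eyes.get_image("top"); save(im,"crop1.png",(215,130,425,235),3.8)
hsv=cv2.cvtColor(im["image"],cv2.COLOR_RGB2HSV); H,S,V=cv2.split(hsv)
vv,uu=np.mgrid[0:400,0:640]; P=world(im,uu,vv); 
roi=(uu>215)&(uu<425)&(vv>140)&(vv<222)&(im["z_map"]>0)
def rect(m,n):
    m=m&roi; q=P[m]; 
    r=cv2.minAreaRect((q[:,:2]*1000).astype(np.float32)); print(n,m.sum(),"c",np.round(r[0],1),"size",np.round(r[1],1),"ang",round(r[2],2),"z",np.percentile(q[:,2],[5,50,95])); return q
Z=P[...,2]
rect((Z>.118)&(Z<.14)&(uu<290),"boxtop")
rect((H>100)&(H<130)&(S>100)&(Z>.115)&(uu<290),"boxblue")
red=((H<6)|(H>174))&(S>130)
rect(red&(Z>.12)&(uu>330)&(uu<400),"crate rim"); rect((Z>.12)&(uu>330)&(uu<400),"crate top any")
rect((H>6)&(H<18)&(S>150)&(Z>.15)&(uu<290),"handle")
y=rect((H>18)&(H<30)&(S>120)&(Z>.10)&(Z<.118)&(uu>270),"cheeks")
rect((H>50)&(H<80)&(S>100)&(uu<290),"green")
```

```text
[ 0.2705 -0.6456  0.4047] [[ 0.9223  0.3865 -0.    ]
 [ 0.3865 -0.9223  0.    ]
 [-0.     -0.     -1.    ]] [ 0.0944 -0.3309  0.5655] 0.9992012474180242
boxtop 3418 c [521.2 246.8] size [205.5 175.5] ang 2.24 z [0.1216 0.1278 0.1368]
boxblue 1737 c [520.2 245.7] size [203.4 170.5] ang 2.59 z [0.1211 0.1263 0.1315]
crate rim 297 c [ 526.7 -113. ] size [124.1 160.1] ang 2.98 z [0.1243 0.1351 0.1404]
crate top any 379 c [ 564.5 -111.4] size [199.5 160.9] ang 2.83 z [0.1232 0.135  0.1405]
handle 73 c [566.6 248. ] size [11.  54.5] ang 0.36 z [0.1679 0.1726 0.1774]
cheeks 307 c [540.8  16.8] size [183.5 320.7] ang 18.06 z [0.1042 0.1108 0.1157]
green 5 c [536.2 174.7] size [19.2  0.1] ang 89.98 z [0.1252 0.1273 0.1297]
```

View pics/crop1.png

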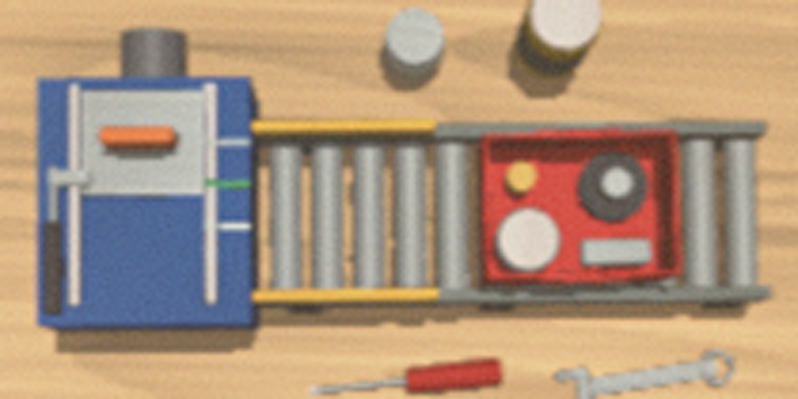

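Crop confirms: small red crate on the lane, orange handle at shut with the green line at (228,184) in the crop. Moving behind the crate, high up.

```bash
cat >> h.py <<'E'
def plan(xyz,yaw_deg,n):
    "rows from the current pose to TCP xyz (m), tool y axis at world yaw (deg), pointing down"
    s=env.observe();p=np.array(s["position"]);r=R.from_quat(s["tcp_rot"])
    a=np.radians(yaw_deg);y=np.array([np.cos(a),np.sin(a),0]);z=np.array([0,0,-1.]);x=np.cross(y,z)
    rt=R.from_matrix(np.c_[x,y,z]); rv=(r.inv()*rt).as_rotvec()
    for i in range(n):
        ri=r*R.from_rotvec(rv*i/n)
        print(np.round(ri.inv().apply((np.array(xyz)-p)/n)*1000,1),np.round(np.degrees(rv)/n,2))
    print("pos",np.round(p,4),"yaw",np.degrees(np.arctan2(*r.as_matrix()[1::-1,1])),"tilt",np.round(r.as_matrix()[:,2],4),"F",np.round(s["force"],1),"g",round(s["grip_width"],3),"t",s["time"])
E
python3 -c "
from h import *
plan([.53,-.27,.405],2,10)"
```

```text
[ 38.4 -24.6  -0. ] [-0.   -0.   -6.93]
[ 41.1 -19.8  -0. ] [-0.   -0.   -6.93]
[ 43.2 -14.7  -0. ] [-0.   -0.   -6.93]
[44.7 -9.4 -0. ] [-0.   -0.   -6.93]
[45.5 -3.9 -0. ] [-0.   -0.   -6.93]
[45.6  1.6 -0. ] [-0.   -0.   -6.93]
[45.1  7.1 -0. ] [-0.   -0.   -6.93]
[43.9 12.5 -0. ] [-0.   -0.   -6.93]
[42.1 17.7 -0. ] [-0.   -0.   -6.93]
[39.7 22.6 -0. ] [-0.   -0.   -6.93]
pos [ 0.2705 -0.6456  0.4047] yaw -67.26725022924285 tilt [ 0.  0. -1.] F [ 0.9  0.4 -0.3] g 0.997 t 0.85
```

play_rows:
  commands:
    - [38,-25,0,0,0,-6.9,1]
    - [41,-20,0,0,0,-6.9,1]
    - [43,-15,0,0,0,-6.9,1]
    - [45,-9,0,0,0,-6.9,1]
    - [45,-4,0,0,0,-6.9,1]

```text
time: 1.35
position: [0.3994, -0.455, 0.4047]
tcp_rot: [0.875, 0.485, -0.0, 0.001]
force: [1.3, -0.9, -0.6]
grip_width: 1.004
```

play_rows:
  commands:
    - [45,2,0,0,0,-6.9,1]
    - [45,7,0,0,0,-6.9,1]
    - [44,12,0,0,0,-6.9,0.6]
    - [42,18,0,0,0,-6.9,0.6]
    - [40,23,0,0,0,-6.9,0.6]

```text
time: 1.85
position: [0.5291, -0.2566, 0.4056]
tcp_rot: [0.682, 0.731, -0.0, 0.002]
force: [1.3, -0.5, 0.3]
grip_width: 0.767
```

Run:
```python
from h import *
np.set_printoptions(precision=4,suppress=True)
plan([.53,-.27,.405],2,3)
im=eyes.get_image("wrist"); save(im,"w1.png")
print(cv2.Rodrigues(np.array(im["rvec"]))[0],im["tvec"])
for t in ["crate_center","bay_home","station","half_mark","shutter_handle"]:
    for r in eyes.mark_of("wrist",t)[:2]: print(t,r["score"],r["position"],world(im,*r["position"]))
```

```text
[-4.5 -0.   0.2] [0.05 0.07 0.65]
[-4.5  0.   0.2] [0.05 0.07 0.65]
[-4.5  0.1  0.2] [0.05 0.07 0.65]
pos [ 0.5291 -0.2566  0.4056] yaw 3.955279753089934 tilt [ 0.0027 -0.0036 -1.    ] F [ 1.3 -0.5  0.3] g 0.767 t 1.85
[[ 0.9977  0.0684  0.0023]
 [ 0.0652 -0.9606  0.2703]
 [ 0.0207 -0.2695 -0.9628]] [-0.5118 -0.3118  0.3101]
crate_center 0.73 [325.7, 18.2] [ 0.5292 -0.1031  0.0631]
bay_home 0.41 [325.7, 15.5] [ 0.5291 -0.101   0.0633]
station 0.19 [468.2, 33.3] [ 0.6575 -0.1077  0.0685]
shutter_handle 0.57 [261.4, 299.5] [ 0.4764 -0.4044  0.0509]
```

View pics/w1.png

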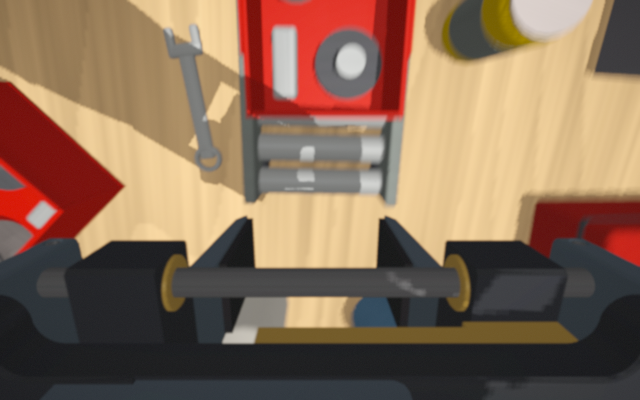

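Wrist view: rear wall of the crate at row ~115 (cols 247–403), lane end at row ~200 (rails cols 250 and 392); fingers straddle the lane centre. Measure rail and rear-wall lines.

Run:
```python
from h import *
np.set_printoptions(precision=4,suppress=True)
im=eyes.get_image("wrist")
vv,uu=np.mgrid[0:400,0:640]; P=world(im,uu,vv); Z=P[...,2]
rgb=im["image"].astype(int); red=(rgb[...,0]>150)&(rgb[...,1]<90)
m=(uu>215)&(uu<430)&(vv<212)&(im["z_map"]>0)
rim=P[m&red&(Z>.128)&(Z<.142)]; print("rim",len(rim),rim.min(0),rim.max(0),np.median(rim[:,2]))
rr=rim[rim[:,1]<np.percentile(rim[:,1],1)+.02]
# rear edge: per x bin min y
b=np.round(rr[:,0]/.01).astype(int)
e=np.array([[rr[b==k,0].mean(),np.percentile(rr[b==k,1],2)] for k in np.unique(b) if (b==k).sum()>5]); e=e[1:-1]
c=np.polyfit(e[:,0],e[:,1],1); print("rear edge yaw",np.degrees(np.arctan(c[0])),"y at .53",np.polyval(c,.53))
rl=P[m&~red&(Z>.072)&(Z<.084)]
for sgn in(-1,1):
    q=rl[(sgn*(rl[:,0]-.528)>.05)&(rl[:,1]<-.2)]
    b=np.round(q[:,1]/.008).astype(int)
    e=np.array([[q[b==k,1].mean(),np.median(q[b==k,0]),np.ptp(q[b==k,0])] for k in np.unique(b) if (b==k).sum()>4])
    print(sgn,len(q),e.T); c=np.polyfit(e[:,0],e[:,1],1); print("yaw",-np.degrees(np.arctan(c[0])),"x at -.2",np.polyval(c,-.2))
plan([.53,-.27,.405],2,2)
```

```text
rim 1829 [ 0.4658 -0.1929  0.1286] [ 0.5906 -0.1068  0.1359] 0.13344816362385636
rear edge yaw 2.8053754018656756 y at .53 -0.18922678219019426
-1 1049 [[-0.2778 -0.2719 -0.264  -0.256  -0.2481 -0.24   -0.2319 -0.224  -0.2161
  -0.208  -0.2019]
 [ 0.4638  0.4645  0.4637  0.4637  0.4635  0.4628  0.4627  0.4625  0.4617
   0.4615  0.4616]
 [ 0.0115  0.0115  0.012   0.0117  0.0115  0.0122  0.0116  0.0114  0.0121
   0.0118  0.0115]]
yaw 2.1649255963024445 x at -.2 0.4613981337546563
1 962 [[-0.2711 -0.2638 -0.256  -0.2481 -0.2399 -0.232  -0.2239 -0.216  -0.208
  -0.202 ]
 [ 0.6047  0.6042  0.6038  0.6042  0.6037  0.6031  0.6029  0.6022  0.6026
   0.6017]
 [ 0.0124  0.0119  0.0115  0.0121  0.012   0.0121  0.0123  0.012   0.0122
   0.012 ]]
yaw 2.241884544618776 x at -.2 0.601904283700402
[-5.5  0.7  0.2] [0.06 0.1  0.78]
[-5.5  0.8  0.2] [0.06 0.1  0.78]
pos [ 0.5278 -0.2592  0.4053] yaw 3.550453758079015 tilt [ 0.0021 -0.0033 -1.    ] F [-0.3  0.7  0.1] g 0.599 t 2.2
```

```bash
python3 -c "
from h import *
plan([.5335,-.245,.265],2.25,5)"
```

```text
[ 2.9  1.2 28. ] [0.02 0.04 0.26]
[ 2.8  1.2 28.1] [0.02 0.04 0.26]
[ 2.8  1.2 28.1] [0.02 0.04 0.26]
[ 2.8  1.2 28.1] [0.02 0.04 0.26]
[ 2.8  1.2 28.1] [0.02 0.04 0.26]
pos [ 0.5278 -0.2592  0.4053] yaw 3.550453758079015 tilt [ 0.0021 -0.0033 -1.    ] F [-0.3  0.7  0.1] g 0.599 t 2.2
```

play_rows:
  commands:
    - [3,1,30,0,0,0.6,0.6]
    - [3,1,30,0,0,0.6,0.6]
    - [3,1,30,0,0,0.1,0.6]
    - [3,1,30,0,0,0,0.6]
    - [2,1,20,0,0,0,0.6]

```text
time: 2.7
position: [0.5311, -0.2522, 0.2646]
tcp_rot: [0.698, 0.716, 0.0, 0.006]
force: [-0.2, -0.1, 0.6]
grip_width: 0.598
```

```bash
python3 -c "
from h import *
plan([.5317,-.205,.265],2.25,2)
im=eyes.get_image('wrist'); save(im,'w2.png')"
```

```text
[23.6  0.9 -0.4] [ 0.25  0.22 -0.4 ]
[23.6  1.1 -0.3] [ 0.25  0.22 -0.4 ]
pos [ 0.5311 -0.2522  0.2646] yaw 1.457227981507772 tilt [ 0.0091 -0.0075 -0.9999] F [-0.2 -0.1  0.6] g 0.598 t 2.7
```

View pics/w2.png

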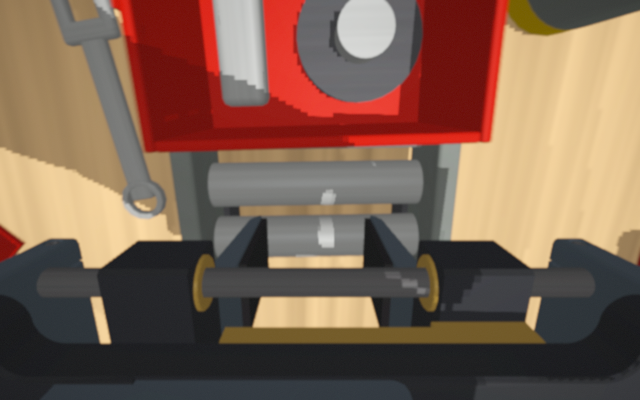

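Fingers stand inside the rails behind the crate wall (row ~145). Begin the gentle push.

play_rows:
  commands:
    - [12,1,0,0.25,0.2,-0.4,0.6]
    - [12,0,0,0.25,0.2,-0.4,0.6]
    - [12,0,0,0,0,0,0.6]
    - [8,0,0,0,0,0,0.6]
    - [8,0,0,0,0,0,0.6]

```text
time: 3.25
position: [0.5293, -0.1983, 0.265]
tcp_rot: [0.694, 0.72, -0.0, -0.0]
force: [-0.5, -2.1, -1.0]
grip_width: 0.602
```

```bash
python3 -c "
from h import *
plan([.5275,-.1,.265],2.25,10)"
```

```text
[ 9.8  0.2 -0. ] [-0.01 -0.   -0.02]
[ 9.8  0.2 -0. ] [-0.01 -0.   -0.02]
[ 9.8  0.2 -0. ] [-0.01 -0.   -0.02]
[ 9.8  0.2 -0. ] [-0.01 -0.   -0.02]
[ 9.8  0.2 -0. ] [-0.01 -0.   -0.02]
[ 9.8  0.2 -0. ] [-0.01 -0.   -0.02]
[ 9.8  0.2 -0. ] [-0.01 -0.   -0.02]
[ 9.8  0.2 -0. ] [-0.01 -0.   -0.02]
[ 9.8  0.2 -0. ] [-0.01 -0.   -0.02]
[ 9.8  0.2 -0. ] [-0.01 -0.   -0.02]
pos [ 0.5293 -0.1983  0.265 ] yaw 2.0631759947613086 tilt [-0.0011  0.     -1.    ] F [-0.5 -2.1 -1. ] g 0.602 t 3.25
```

play_rows:
  commands:
    - [10,0.3,0,0,0,0,0.6]
    - [10,0.3,0,0,0,0,0.6]
    - [10,0.3,0,0,0,0,0.6]
    - [10,0.3,0,0,0,0,0.6]
    - [10,0.3,0,0,0,0,0.6]

```text
time: 3.75
position: [0.529, -0.1437, 0.2661]
tcp_rot: [0.694, 0.72, -0.0, 0.0]
force: [-0.6, -0.7, -0.1]
grip_width: 0.598
```

play_rows:
  commands:
    - [10,0.3,0,0,0,0,0.6]
    - [10,0.3,0,0,0,0,0.6]
    - [10,0.3,0,0,0,0,0.6]
    - [10,0.3,0,0,0,0,0.6]
    - [10,0.3,0,0,0,0,0.6]

```text
time: 4.25
position: [0.5285, -0.0891, 0.2659]
tcp_rot: [0.694, 0.72, -0.0, 0.0]
force: [-0.6, -0.6, 1.2]
grip_width: 0.601
```

Run:
```python
from h import *
np.set_printoptions(precision=4,suppress=True)
plan([.523,-.017,.265],2.25,8)
im=eyes.get_image("top"); save(im,"t2.png",(215,130,425,235),3.8)
for r in eyes.mark_of("top","crate_center")[:2]: print(r,world(im,*r["position"],.0975))
```

```text
[ 9.  -0.4  0.1] [-0.    0.01 -0.02]
[ 9.  -0.4  0.1] [-0.    0.01 -0.02]
[ 9.  -0.4  0.1] [-0.    0.01 -0.02]
[ 9.  -0.3  0.1] [-0.    0.01 -0.02]
[ 9.  -0.3  0.1] [-0.    0.01 -0.02]
[ 9.  -0.3  0.1] [-0.    0.01 -0.02]
[ 9.  -0.3  0.1] [-0.    0.01 -0.02]
[ 9.  -0.3  0.1] [-0.    0.01 -0.02]
pos [ 0.5285 -0.0891  0.2659] yaw 2.1072378722978913 tilt [-0.     -0.0008 -1.    ] F [-0.6 -0.6  1.2] g 0.601 t 4.25
{'position': [329.6, 185.9], 'score': 0.8} [0.5196 0.0053 0.0975]
{'position': [422.9, 300.4], 'score': 0.56} [ 0.1651 -0.2989  0.0975]
```

View pics/t2.png

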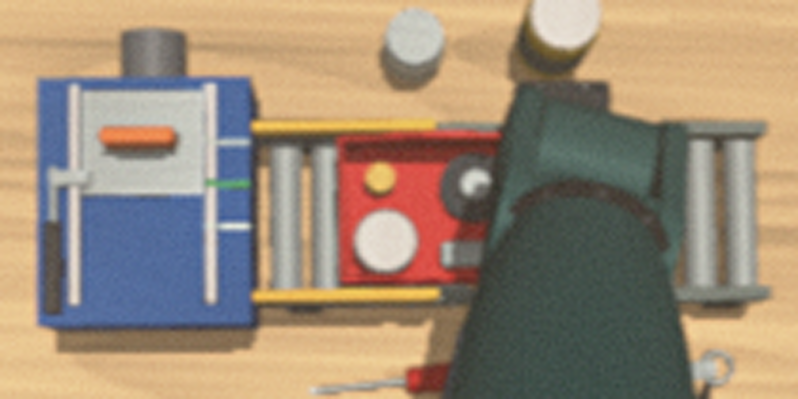

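Crate is straight between the yellow cheeks, front wall at crop col 338 versus box face 252 (~72 mm to go). Continue.

play_rows:
  commands:
    - [9,-0.4,0,0,0,0,0.6]
    - [9,-0.4,0,0,0,0,0.6]
    - [9,-0.4,0,0,0,0,0.6]
    - [9,-0.4,0,0,0,0,0.6]
    - [8,-0.4,0,0,0,0,0.6]

```text
time: 4.85
position: [0.5251, -0.0424, 0.2661]
tcp_rot: [0.694, 0.72, 0.0, 0.001]
force: [1.3, -2.7, -0.1]
grip_width: 0.598
```

play_rows:
  commands:
    - [5,-0.2,0,0,0,0,0.6]
    - [4,-0.2,0,0,0,0,0.6]
    - [3,-0.1,0,0,0,0,0.6]
    - [3,0,0,0,0,0,0.6]

```text
time: 5.25
position: [0.5239, -0.0253, 0.2662]
tcp_rot: [0.694, 0.72, 0.0, 0.001]
force: [0.2, -0.9, -1.0]
grip_width: 0.599
```

play_rows:
  commands:
    - [3,0,0,0,0,0,0.6]
    - [2,0,0,0,0,0,0.6]

```text
time: 5.45
position: [0.5237, -0.02, 0.2662]
tcp_rot: [0.694, 0.72, 0.0, 0.001]
force: [0.3, -0.9, -0.0]
grip_width: 0.604
```

play_rows:
  commands:
    - [2,0,0,0,0,0,0.6]
    - [2,0,0,0,0,0,0.6]

```text
time: 5.65
position: [0.5233, -0.016, 0.2661]
tcp_rot: [0.694, 0.72, -0.0, 0.001]
force: [-7.4, -19.4, 7.6]
grip_width: 0.598
```

play_rows:
  commands:
    - [2,0,0,0,0,0,0.6]
    - [2,0,0,0,0,0,0.6]

```text
time: 5.85
position: [0.523, -0.0146, 0.2663]
tcp_rot: [0.692, 0.722, -0.003, 0.003]
force: [-0.1, -40.4, -0.0]
grip_width: 0.599
```

Firm stop at the expected place (-40 N). Back off, rise.

play_rows:
  commands:
    - [-4,0,0,0,0,0,0.6]
    - [-8,0,0,0,0,0,0.6]
    - [-15,0,0,0,0,0,0.6]
    - [-15,0,-20,0,0,0,0.6]
    - [0,0,-40,0,0,0,0.6]

```text
time: 6.35
position: [0.5234, -0.0596, 0.3237]
tcp_rot: [0.692, 0.722, -0.005, -0.001]
force: [-0.3, 0.1, 0.3]
grip_width: 0.599
```

play_rows:
  commands:
    - [0,0,-45,0,0,0,1]
    - [0,0,-40,0,0,0,1]
    - [40,0,0,0,0,0,1]
    - [45,0,0,0,0,0,1]
    - [45,0,0,0,0,0,1]

```text
time: 6.85
position: [0.5203, 0.0661, 0.4176]
tcp_rot: [0.696, 0.718, -0.002, 0.002]
force: [1.5, -0.2, -0.3]
grip_width: 0.986
```

Run:
```python
from h import *
np.set_printoptions(precision=4,suppress=True)
plan([.55,.15,.405],2.25,2)
im=eyes.get_image("wrist"); save(im,"w3.png")
hsv=cv2.cvtColor(im["image"],cv2.COLOR_RGB2HSV); H,S,V=cv2.split(hsv)
vv,uu=np.mgrid[0:400,0:640]; P=world(im,uu,vv); Z=P[...,2]
a=np.radians(2.25); M=np.array([[np.cos(a),np.sin(a)],[-np.sin(a),np.cos(a)]])
def st(m,n):
    q=P[m]; 
    if len(q)<5: print(n,len(q)); return
    s=q[:,:2]@M.T; print(n,len(q),"station-aligned x,y pct:",np.percentile(s,[1,50,99],axis=0).round(4).tolist(),"world",np.median(q,axis=0), "rect",cv2.minAreaRect((q[:,:2]*1000).astype(np.float32)))
st((H>6)&(H<18)&(S>150)&(Z>.16),"handle top")
st((H>45)&(H<85)&(S>90)&(Z>.115)&(Z<.15),"green")
st((H>100)&(H<130)&(S>100)&(Z>.115)&(Z<.13),"box")
st(((H<5)|(H>175))&(S>130)&(Z>.125)&(Z<.142),"crate rim")
for t in ["shutter_handle","half_mark"]:
    for r in eyes.mark_of("wrist",t)[:2]: print(t,r["score"],r["position"],world(im,*r["position"],.156))
```

```text
[41.5 16.2  6. ] [-0.    0.18 -0.21]
[41.4 16.3  6.2] [-0.    0.18 -0.21]
pos [0.5203 0.0661 0.4176] yaw 1.8362920318512472 tilt [ 0.0002 -0.0061 -1.    ] F [ 1.5 -0.2 -0.3] g 0.986 t 6.85
handle top 5 station-aligned x,y pct: [[0.5236, 0.1213], [0.5236, 0.1213], [0.5236, 0.1213]] world [0.5184 0.1418 0.3958] rect ((518.4031372070312, 141.77783203125), (0.0, 0.0), 0.0)
green 295 station-aligned x,y pct: [[0.5406, 0.1473], [0.5429, 0.1636], [0.5454, 0.1795]] world [0.536  0.1848 0.1256] rect ((536.0623168945312, 184.40142822265625), (5.261635780334473, 33.144737243652344), 4.233116149902344)
box 11599 station-aligned x,y pct: [[0.4301, 0.1441], [0.5093, 0.164], [0.6311, 0.1985]] world [0.5014 0.1847 0.1238] rect ((523.7108154296875, 190.89593505859375), (204.82131958007812, 57.24772262573242), 1.7642853260040283)
crate rim 3622 station-aligned x,y pct: [[0.4613, -0.0152], [0.5212, 0.0827], [0.5827, 0.1411]] world [0.5174 0.1031 0.1331] rect ((519.260498046875, 82.78951263427734), (122.73457336425781, 159.8157501220703), 2.0322349071502686)
```

View pics/w3.png

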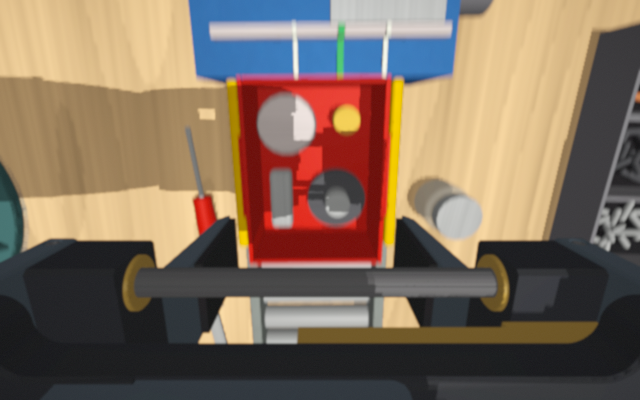

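Crate is home: front wall meets the box face at row ~77, cheeks either side (cols 235, 397). Green mark at (340,50). Move closer to the handle and measure.

play_rows:
  commands:
    - [35,15,0,0,0.2,-0.3,1]
    - [35,15,0,0,0.2,-0.2,1]
    - [25,10,0,0,0,0,1]
    - [10,2,0,0,0,0,1]

```text
time: 7.4
position: [0.56, 0.1712, 0.4159]
tcp_rot: [0.692, 0.722, -0.001, -0.001]
force: [-0.3, -0.8, -0.5]
grip_width: 1.001
```

```bash
cat > m.py <<'E'
from h import *
np.set_printoptions(precision=4,suppress=True)
plan([.5686,.2505,.405],2.25,2)
im=eyes.get_image("wrist"); save(im,"w4.png")
hsv=cv2.cvtColor(im["image"],cv2.COLOR_RGB2HSV); H,S,V=cv2.split(hsv)
vv,uu=np.mgrid[0:400,0:640]; P=world(im,uu,vv); Z=P[...,2]
a=np.radians(2.25); M=np.array([[np.cos(a),np.sin(a)],[-np.sin(a),np.cos(a)]])
def st(m,n):
    q=P[m]
    if len(q)<5: print(n,len(q)); return
    s=q[:,:2]@M.T; print(n,len(q),"aligned pct:",np.percentile(s,[1,50,99],axis=0).round(4).tolist(),"world",np.median(q,axis=0),"rect",cv2.minAreaRect((q[:,:2]*1000).astype(np.float32)))
st((H>4)&(H<18)&(S>150)&(Z>.168)&(Z<.18),"handle top")
st((H>4)&(H<18)&(S>150)&(Z>.13)&(Z<.18),"handle all")
st((H>45)&(H<85)&(S>90)&(Z>.12)&(Z<.13),"green box")
st((H>45)&(H<85)&(S>90)&(Z>.13)&(Z<.15),"green rail")
E
python3 m.py
```

```text
[39.4  6.   5.5] [-0.07 -0.02  0.07]
[39.4  5.9  5.5] [-0.07 -0.02  0.07]
pos [0.56   0.1712 0.4159] yaw 2.3899027328227898 tilt [-0.0025  0.0007 -1.    ] F [-0.3 -0.8 -0.5] g 1.001 t 7.4
handle top 455 aligned pct: [[0.5712, 0.2007], [0.5734, 0.2321], [0.5841, 0.2577]] world [0.564  0.2544 0.1696] rect ((568.1616821289062, 252.01535034179688), (13.054811477661133, 57.748992919921875), 2.289289712905884)
handle all 657 aligned pct: [[0.4629, 0.0146], [0.5729, 0.2269], [0.5846, 0.2584]] world [0.5633 0.2496 0.1692] rect ((517.892333984375, 153.42149353027344), (122.16987609863281, 250.97267150878906), 2.476755380630493)
green box 140 aligned pct: [[0.541, 0.1435], [0.543, 0.1551], [0.5454, 0.167]] world [0.5365 0.1764 0.1251] rect ((536.572998046875, 176.63079833984375), (4.630556106567383, 24.049287796020508), 3.17134952545166)
green rail 45 aligned pct: [[0.5412, 0.1697], [0.5433, 0.1732], [0.545, 0.1775]] world [0.5361 0.1944 0.1352] rect ((535.7733764648438, 194.8147430419922), (4.1082763671875, 7.897045135498047), 1.3080543279647827)
```

View pics/w4.png

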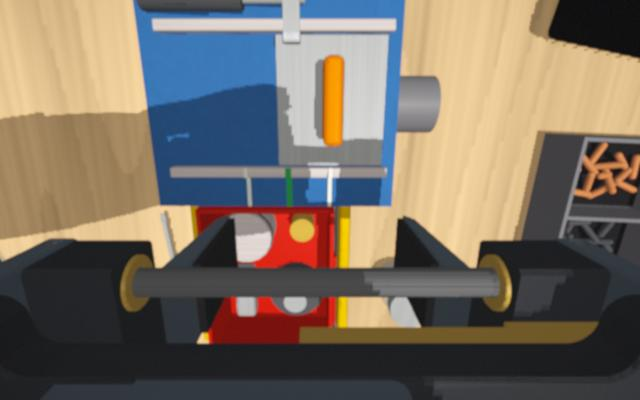

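Handle at (333,100), centre at world (0.568, 0.252), consistent with green mark +35 mm. Go over it and down.

play_rows:
  commands:
    - [35,5,0,0,0,0,1]
    - [35,5,0,0,0,0,1]
    - [10,1,5,0,0,0,1]
    - [0,0,0,0,0,0,1]

```text
time: 7.85
position: [0.568, 0.2481, 0.4097]
tcp_rot: [0.693, 0.721, -0.002, -0.001]
force: [-0.7, 0.2, -0.4]
grip_width: 1.0
```

```bash
python3 -c "
from h import *
plan([.568,.252,.329],2.25,3)"
```

```text
[ 1.3  0.2 26.9] [-0.09  0.01 -0.02]
[ 1.3  0.1 26.9] [-0.09  0.01 -0.02]
[ 1.3  0.1 26.9] [-0.09  0.01 -0.02]
pos [0.568  0.2481 0.4097] yaw 2.202428358959405 tilt [-4.8e-03 -8.0e-04 -1.0e+00] F [-0.7  0.2 -0.4] g 1.0 t 7.85
```

play_rows:
  commands:
    - [1,0,25,-0.1,0,0,1]
    - [1,0,25,-0.1,0,0,1]
    - [1,0,20,-0.1,0,0,1]
    - [0,0,8,0,0,0,1]
    - [0,0,0,0,0,0,1]

```text
time: 8.35
position: [0.5678, 0.2426, 0.33]
tcp_rot: [0.695, 0.719, -0.001, 0.001]
force: [0.4, 0.4, 0.1]
grip_width: 0.999
```

```bash
python3 -c "
from h import *
plan([.568,.252,.329],2.25,1)"
```

```text
[9.4 0.5 0.9] [ 0.01  0.1  -0.25]
pos [0.5678 0.2426 0.33  ] yaw 1.998403204287863 tilt [ 2.0e-04 -1.8e-03 -1.0e+00] F [0.4 0.4 0.1] g 0.999 t 8.35
```

play_rows:
  commands:
    - [9,0.5,1,0,0.1,-0.2,1]
    - [0,0,0,0,0,0,0.15]
    - [0,0,0,0,0,0,0]
    - [0,0,0,0,0,0,0]
    - [0,0,0,0,0,0,0]

```text
time: 8.85
position: [0.569, 0.2513, 0.3325]
tcp_rot: [0.694, 0.72, 0.002, 0.001]
force: [0.2, 0.2, 0.5]
grip_width: 0.679
```

play_rows:
  commands:
    - [0,0,0,0,0,0,0]
    - [0,0,0,0,0,0,0]
    - [0,0,0,0,0,0,0]

```text
time: 9.15
position: [0.569, 0.2514, 0.3329]
tcp_rot: [0.693, 0.72, 0.002, 0.001]
force: [0.4, 0.8, 0.2]
grip_width: 0.416
```

play_rows:
  commands:
    - [0,0,3,0,0,0,0]
    - [0,0,1,0,0,0,0]
    - [0,0,0,0,0,0,0]
    - [0,0,0,0,0,0,0]
    - [0,0,0,0,0,0,0]

```text
time: 9.65
position: [0.568, 0.2515, 0.3283]
tcp_rot: [0.693, 0.721, 0.0, -0.0]
force: [1.0, -0.7, -0.4]
grip_width: 0.152
```

```bash
python3 -c "
from h import *
plan([.568-.035*.9992,.252-.035*.039,.329],2.25,5)"
```

```text
[ 0.1 -7.  -0.1] [-0.   -0.01 -0.01]
[ 0.1 -7.  -0.1] [-0.   -0.01 -0.01]
[ 0.1 -7.  -0.1] [-0.   -0.01 -0.01]
[ 0.1 -7.  -0.1] [-0.   -0.01 -0.01]
[ 0.1 -7.  -0.1] [-0.   -0.01 -0.01]
pos [0.568  0.2515 0.3283] yaw 2.219603555367124 tilt [-1.e-04  6.e-04 -1.e+00] F [ 1.  -0.7 -0.4] g 0.152 t 9.65
```

Gripped (0.152 → 14 mm). Slide along -y tool.

play_rows:
  commands:
    - [0,0,0,0,0,0,0]
    - [0,-6,0,0,0,0,0]
    - [0,-6,0,0,0,0,0]
    - [0,-6,0,0,0,0,0]
    - [0,-6,0,0,0,0,0]

```text
time: 10.15
position: [0.5438, 0.2504, 0.3283]
tcp_rot: [0.693, 0.721, 0.002, 0.001]
force: [8.3, -0.2, -4.0]
grip_width: 0.155
```

```bash
sed -i 's/plan(.*/plan([.533,.2506,.329],2.25,2)/' m.py; python3 m.py
```

```text
[ 0.3 -5.4 -0.4] [ 0.13 -0.04 -0.01]
[ 0.3 -5.4 -0.4] [ 0.13 -0.04 -0.01]
pos [0.5438 0.2504 0.3283] yaw 2.2209667312069463 tilt [ 0.0045  0.0014 -1.    ] F [ 8.3 -0.2 -4. ] g 0.155 t 10.15
handle top 2123 aligned pct: [[0.5479, 0.2029], [0.5547, 0.2406], [0.5614, 0.2581]] world [0.5449 0.2621 0.1704] rect ((545.3264770507812, 252.03250122070312), (14.368471145629883, 57.545040130615234), 3.575772285461426)
handle all 2793 aligned pct: [[0.5475, 0.2031], [0.5544, 0.2447], [0.5615, 0.2592]] world [0.5447 0.2663 0.17  ] rect ((544.29296875, 252.3963623046875), (57.772315979003906, 17.176254272460938), 88.96886444091797)
green box 0
green rail 0
```

play_rows:
  commands:
    - [0,-5.5,0,0.1,0,0,0]
    - [0,-5,0,0,0,0,0]
    - [0,0,0,0,0,0,0]
    - [0,0,0,0,0,0,0]

```text
time: 10.6
position: [0.532, 0.2497, 0.3283]
tcp_rot: [0.693, 0.721, 0.004, 0.002]
force: [10.3, 0.1, -5.9]
grip_width: 0.153
```

```bash
cat >> m.py <<'E'
im=eyes.get_image("top"); save(im,"t4.png",(215,130,425,235),3.8)
hsv=cv2.cvtColor(im["image"],cv2.COLOR_RGB2HSV); H,S,V=cv2.split(hsv); P=world(im,uu,vv); Z=P[...,2]
st((H>4)&(H<18)&(S>150)&(Z>.15)&(Z<.18)&(uu<290)&(vv>140),"top handle")
im=eyes.get_image("scene"); save(im,"s4.png",(310,180,420,290),5)
hsv=cv2.cvtColor(im["image"],cv2.COLOR_RGB2HSV); H,S,V=cv2.split(hsv); P=world(im,uu,vv); Z=P[...,2]
g=(uu>330)&(uu<410)&(vv>190)&(vv<290)
st(g&(H>4)&(H<18)&(S>150)&(Z>.15)&(Z<.18),"scene handle"); st(g&(H>45)&(H<85)&(S>90)&(Z>.11),"scene green")
E
python3 m.py
```

```text
[ 0.4  0.5 -0.4] [ 0.24 -0.06 -0.01]
[ 0.4  0.5 -0.4] [ 0.24 -0.06 -0.01]
pos [0.532  0.2497 0.3283] yaw 2.2293232470507554 tilt [ 0.0083  0.0025 -1.    ] F [10.3  0.1 -5.9] g 0.153 t 10.6
handle top 2127 aligned pct: [[0.537, 0.2025], [0.5435, 0.2404], [0.5503, 0.2582]] world [0.5339 0.2616 0.1704] rect ((533.84814453125, 250.9954376220703), (14.258572578430176, 58.212764739990234), 2.0737721920013428)
handle all 2787 aligned pct: [[0.5363, 0.2027], [0.5435, 0.2446], [0.5503, 0.2592]] world [0.5336 0.2658 0.17  ] rect ((533.359619140625, 251.30459594726562), (58.64737319946289, 17.119962692260742), 89.4533920288086)
green box 0
green rail 13 aligned pct: [[0.5408, 0.1728], [0.5426, 0.1732], [0.5445, 0.1743]] world [0.5354 0.1945 0.1352] rect ((535.3909912109375, 194.7367706298828), (3.7707033157348633, 1.5295100212097168), 2.0200278759002686)
top handle 0
scene handle 0
scene green 8 aligned pct: [[0.5394, 0.1588], [0.5671, 0.2255], [0.5894, 0.2644]] world [0.5566 0.2483 0.3803] rect ((561.2471923828125, 229.7115020751953), (109.86601257324219, 34.24577331542969), 75.43524932861328)
```

View pics/s4.png

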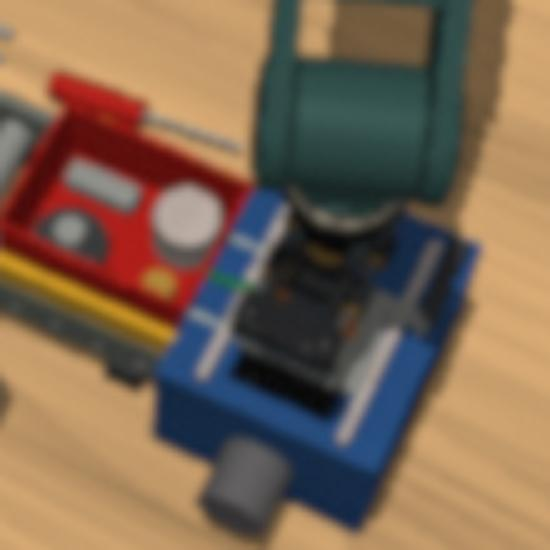

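View pics/w4.png

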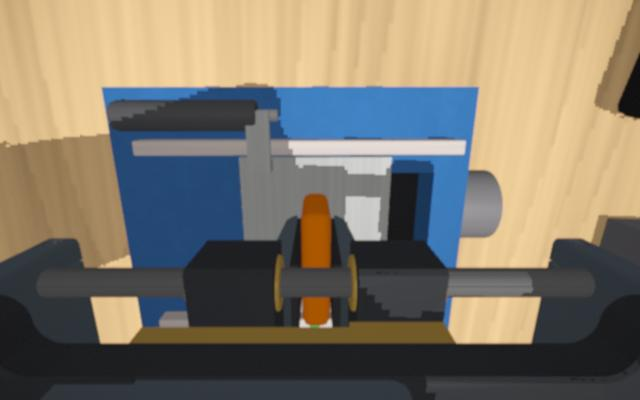

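Orange handle (315,255 in wrist view) is gripped and lines up with the green mark (315,325); measured 0.5435 vs 0.5428, i.e. ~0.6 mm short. A small nudge, then check steadiness.

play_rows:
  commands:
    - [0,-0.7,0,0,0,0,0]
    - [0,0,0,0,0,0,0]
    - [0,0,0,0,0,0,0]

```text
time: 11.05
position: [0.5315, 0.2496, 0.3283]
tcp_rot: [0.693, 0.721, 0.005, 0.003]
force: [9.0, 0.6, -5.6]
grip_width: 0.154
```

```bash
python3 m.py; python3 -c "
from h import *
for i in range(6): eyes.get_image('top')
plan([.533,.2506,.329],2.25,1)"; python3 m.py | grep -E 'handle top|green rail'
```

```text
[ 0.5  0.8 -0.3] [ 0.35 -0.08 -0.02]
[ 0.5  0.8 -0.3] [ 0.35 -0.08 -0.02]
pos [0.5315 0.2496 0.3283] yaw 2.214636923687466 tilt [ 0.0122  0.0034 -0.9999] F [ 9.   0.6 -5.6] g 0.154 t 11.05
handle top 2124 aligned pct: [[0.5372, 0.2026], [0.5436, 0.2403], [0.5504, 0.2582]] world [0.5341 0.2615 0.1703] rect ((534.349853515625, 251.0224609375), (14.449993133544922, 58.20149230957031), 3.547050714492798)
handle all 2780 aligned pct: [[0.5364, 0.2029], [0.5436, 0.2446], [0.5504, 0.2592]] world [0.5338 0.2657 0.17  ] rect ((533.533935546875, 251.3632354736328), (58.66245651245117, 17.19869613647461), 89.16313934326172)
green box 0
green rail 13 aligned pct: [[0.541, 0.1721], [0.5428, 0.1732], [0.5447, 0.1739]] world [0.5356 0.1945 0.1349] rect ((535.5330810546875, 194.52503967285156), (1.7280864715576172, 3.793142318725586), 76.25362396240234)
top handle 0
scene handle 0
scene green 9 aligned pct: [[0.5037, 0.1602], [0.5661, 0.2329], [0.5757, 0.2695]] world [0.5565 0.2549 0.3638] rect ((542.925048828125, 244.23660278320312), (65.69583129882812, 111.57119750976562), 24.613351821899414)
[ 1.   1.5 -0.7] [ 0.7  -0.17 -0.04]
pos [0.5315 0.2496 0.3283] yaw 2.2102207291467133 tilt [ 0.0122  0.0034 -0.9999] F [ 9.5  0.2 -5.9] g 0.157 t 11.5
handle top 2112 aligned pct: [[0.5375, 0.2026], [0.5437, 0.2401], [0.5504, 0.2583]] world [0.5341 0.2614 0.1704] rect ((534.3526000976562, 251.1327667236328), (13.586644172668457, 57.825809478759766), 2.0242862701416016)
green rail 13 aligned pct: [[0.541, 0.1725], [0.5428, 0.1733], [0.5447, 0.1744]] world [0.5356 0.1945 0.1353] rect ((535.6300659179688, 194.6005096435547), (3.738823652267456, 1.9255250692367554), 3.5598843097686768)
```

play_rows:
  commands:
    - [0,0,0,0.6,0,0,0]

```text
time: 11.75
position: [0.5316, 0.2495, 0.3283]
tcp_rot: [0.693, 0.721, 0.002, 0.0]
force: [11.2, -0.7, -8.1]
grip_width: 0.155
```

```bash
python3 -c "
from h import *
for i in range(4): eyes.get_image('top')"; python3 m.py | grep -E 'pos|handle top|green rail'
```

```text
pos [0.5316 0.2496 0.3283] yaw 2.225626544507819 tilt [ 0.0035  0.0032 -1.    ] F [10.7  1.  -6.9] g 0.153 t 11.95
handle top 2133 aligned pct: [[0.5353, 0.2027], [0.5424, 0.2403], [0.549, 0.2581]] world [0.5326 0.2614 0.1703] rect ((532.7969360351562, 251.01956176757812), (14.403526306152344, 58.054039001464844), 2.6868300437927246)
green rail 13 aligned pct: [[0.5413, 0.1727], [0.5432, 0.1731], [0.545, 0.1741]] world [0.536  0.1943 0.1349] rect ((535.9119873046875, 194.55224609375), (1.3968647718429565, 3.738445281982422), 89.0026626586914)
```

```bash
python3 -c "
from h import *
print(job.hand_in()); s=env.observe(); print(s['time'],s['grip_width'],s['position'])"
```

```text
the job is handed in; nothing more can be done
None
the job is handed in; nothing more can be done
```

The small red crate is home in the bay, and I handed the job in with the gripper still holding the shutter handle at the green mark. It took about 12 s of the 54 s.

- **Crate:** I pushed it along the rollers on its rear wall until it stopped hard against the blue box, with the force peaking at about 40 N on the fingers. That peak is right at the 40 N limit the task sets for the arm and gripper body. In the views afterwards its front wall met the box face to within the 1–2 mm the cameras can show, and it stood straight between the cheeks.
- **Shutter:** I pinched the handle from above and slid it to about 35.5 mm of travel. The last wrist view put the handle within about 1 mm of the green line. The spring load read about 10 N, as expected at half travel, and the hold was steady over the last 0.2 s before hand-in.
- **Failed or weaker checks:** The top and scene cameras could not see the held handle, so its position rests on the wrist camera alone. My first small nudge did not move the handle, so I corrected the tool's slight tilt instead. I saw nothing else moved, but did not measure the bystanders.

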